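# Slide the measuring cylinder under the separating funnel

### The job

Push the tall measuring cylinder across the bench, low down at its foot so that it slides upright and does not tip, until its mouth is centred under the outlet stem of the separating funnel. Push gently with the fingers: do not grip or lift the cylinder. Touch neither the funnel nor its stand, and leave the dropper bottle, dish and beaker where they are; finish with the cylinder standing still and the hand clear of it.

Things in the scene. Friction and masses are not known exactly. Their poses are not given: they have to be found in the camera images.
- cylinder: Loose empty measuring cylinder of milky plastic, 240 mm tall, 90 to 180 g, friction about 0.5 to 0.7, left or right of the funnel. Round foot, 58 mm diameter, 14 mm high with upright edge; then a cone narrowing to the tube (32 mm diameter) at 28 mm height; rim 36 mm. It tips if pushed higher than about 40 mm. Origin: centre of the foot's underside, z up the tube.
- cylinder_mouth (a point): Centre of the cylinder's open mouth (opening 28 mm in diameter), on its axis 240 mm above the foot's underside.
- stand: Retort stand holding a pear-shaped separating funnel in a ring; fixed. Origin: bench point straight below the funnel's outlet; x points from it to the rod (12 mm diameter, 634 mm high, 140 mm away). Base plate 125 (x) by 180 (y) by 14 mm, centred under the rod: its near edge is 77 mm from the origin.
- outlet (a point): Centre of the lower end of the funnel's outlet stem, 258 mm above the bench, 18 mm higher than the standing cylinder's mouth. Stem 10 mm in diameter up to 320 mm; tap at 331 mm reaching 35 mm sideways; ring and funnel body 84 mm in diameter from 344 mm up, stopper top at 533 mm, all on the same vertical axis.
- dropper: Bystander: squat dropper bottle, 54 mm in diameter, 134 mm tall with its nozzle, standing on the other side of the funnel from the cylinder. Origin: centre of its underside.
- dish: Bystander: lidded flat sample dish, 90 mm in diameter, 14 mm high, on the robot's side of the funnel. Origin: centre of its underside.
- beaker: Bystander: empty beaker, 70 mm in diameter, 95 mm tall, to the right (negative y) of the stand. Origin: centre of its underside.
Not all that is in view belongs to the job. There is more than one size of the cylinder; the job needs the middle-sized.

How it is judged:
By the outcome, as a careful person would: the job done as asked, in the order asked, and still so for the second after the job is handed in, with the robot touching nothing.
It also fails if it takes over 61 s, if anything falls off the work surface, if the arm or the gripper's body presses on something with over 40 N, if the wrist force passes 120 N, or if a joint passes its speed limit or range.

### The arm

A 6-joint arm with a two-finger parallel gripper is mounted at the origin on the work surface. World frame = base frame: x ahead of the robot, y to its left, z up, the work surface at z = 0. Lengths are in m, angles in rad, forces in N, time in s.
With the tool pointing down it reaches from about 0.375 to 0.9 m from the base axis. Payload 3.1 kg.
Tool frame: the origin (TCP) lies midway between the tips of the shut fingers; the grasp point (between the pads) lies 19 mm behind it (manip.hold_point_z is the distance from the TCP to the grasp point, in m); z points along the fingers, y is the direction in which the jaws open and shut (so a half turn about z gives the same grasp; the last joint's range is limited). The gripper opens to 85 mm and grips with 20 to 120 N. Pads are 22 mm wide; open, the fingers measure 114 mm over their backs; the gripper's body (76 mm by 85 mm) begins 54 mm behind the grasp point. The pads swing forward as they close: fully open they stand 13 mm farther back than shut.
Start: joints at [1.167, 0.527, 1.433, -0, 1.181, -0.178], TCP at [0.14, 0.609, 0.231] pointing down, gripper open.
Joint ranges: [-3.08, 3.08], [-0.75, 2.2], [0.22, 2.44], [-1.43, 4.57], [0, 2.65], [-2.85, 2.85]. Speed limits (rad/s): [2.79, 2.79, 3.14, 3.14, 3.14, 3.14].

### API

Orientations are given as a unit quaternion [x, y, z, w].
In Python, from station import manip gives the robot as it stands.
- The arm moves only by the tool drive_tool, never from a script. Its argument "motion" is one flat list of numbers, 7 for each row, row after row: the shift along the tool's x, y, z in mm, then the turn, a rotation vector about the tool's x, y, z in degrees, then the finger opening in mm, from 0 to 85.4. A call has 1 to 8 rows; each row is the pose to reach, as a shift and turn from the pose measured when the call began, along the tool's axes at that moment; what a row does not reach only later rows make up. A row lasts 1/8 s, in which the tool goes at most 62.5 mm and 10.7 degrees, less where a joint would pass 70% of its speed; a pose out of reach is approached as far as the arm can. A call with a gripper value outside its range is refused whole. The fingers move at their own pace and stop on an object; "force" is the grip in N (left out, the last holds). Time passes only in rows, so rows that repeat a pose let the fingers close. It gives the time, the measured TCP pose, the force and the opening at its end, in the units of the state.
- manip.sense(): the state, without advancing time (a new reading comes with each control period).
- manip.snapshot(name): name is "side" or "top"; returns a dict with "color" (400x640x3 uint8, red, green, blue), "fx", "fy", "cx", "cy" (pixels), "view" (4x4, takes a point from world to camera coordinates). Camera axes: x right, y up, looking along -z (the intrinsics and any distortion apply to the point x, -y, -z); pixel columns grow to the right and rows downward; lengths in m; the calibration is good to about 2 mm. A picture is of the moment at which its call begins. There is no depth.
- manip.sign_off(): hands the job in, once; it reports no verdict.
The state is a dict: "t": time; "q": joint angles; "qd": joint speeds; "tau": joint torques, N m; "tcp_pos": TCP position; "tool_rot": TCP orientation; "force": force on the tool from outside, world axes, zero at the start; "ft_torque": the same for the moment, N m; "finger_gap": opening from 0.0 (shut) to 1.0 (fully open).
Only numpy, scipy, OpenCV 4.12 (cv2) and the standard library are available. Lean on these libraries where they do the work, as an engineer would, in place of code of your own. Each camera call takes 0.05 s, during which the arm holds its last target.

## Working session

There is one attempt and no reset: what is moved stays moved. The work goes in short steps, Python scripts to look and compute and a tool call to move; the robot and the scene stay as the last step left them, time stands still between calls to the robot, and variables do not carry over. Pictures are saved under pics/ and viewed, and the job is handed in when it is done.

Besides the shell and the picture viewer there is one more tool, called after ">>>" as a command line: name --argument value ..., lists and objects as JSON in quotes. drive_tool: Moves the arm, as the interface text tells. Its arguments: {"type":"object","properties":{"motion":{"type":"array","items":{"type":"number"}},"force":{"type":"number"}},"required":["motion"]}

```bash
mkdir -p pics; ls; python3 - <<'E'
from station import manip
import cv2,numpy as np
s=manip.sense();print({k:np.round(v,3).tolist() for k,v in s.items()})
for n in("side","top"):
    d=manip.snapshot(n);cv2.imwrite(f"pics/{n}0.png",d["color"][:,:,::-1])
    print(n,d["fx"],d["fy"],d["cx"],d["cy"],[k for k in d if k!="color"]);print(np.round(d["view"],4).tolist())
E
```

```text
pics
{'t': 0.0, 'q': [1.166, 0.528, 1.434, -0.0, 1.181, -0.178], 'qd': [-0.001, -0.002, 0.001, 0.003, 0.002, 0.001], 'tau': [-0.0, -44.235, -17.803, -0.0, 0.008, -0.0], 'tcp_pos': [0.14, 0.608, 0.23], 'tool_rot': [0.113, 0.994, -0.001, -0.0], 'force': [-0.152, 0.509, 0.588], 'ft_torque': [-0.011, -0.006, 0.004], 'finger_gap': 0.995}
side 383.39985575899647 383.39985575899647 316.8129303153632 197.71512058073634 ['fx', 'fy', 'cx', 'cy', 'view']
[[-0.9406, -0.3388, -0.0212, 0.478], [0.1664, -0.5146, 0.8411, -0.2791], [-0.2959, 0.7876, 0.5404, -0.7163], [0.0, 0.0, 0.0, 1.0]]
top 452.7853285734182 452.7853285734182 321.68604737553466 196.3012215401194 ['fx', 'fy', 'cx', 'cy', 'view']
[[0.0049, -0.9996, 0.0296, -0.074], [0.9962, 0.0074, 0.0869, -0.5323], [-0.087, 0.029, 0.9958, -1.248], [0.0, 0.0, 0.0, 1.0]]
```

View pics/side0.png

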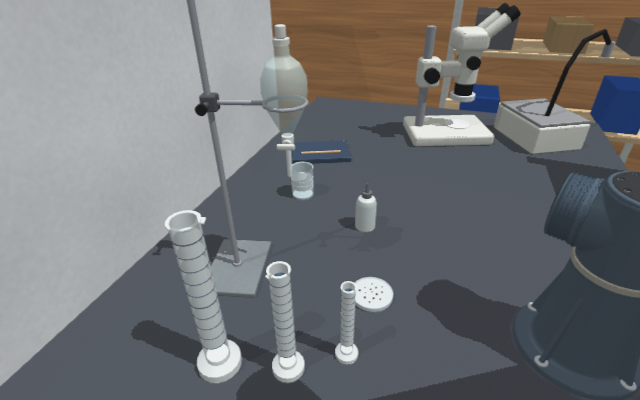

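View pics/top0.png

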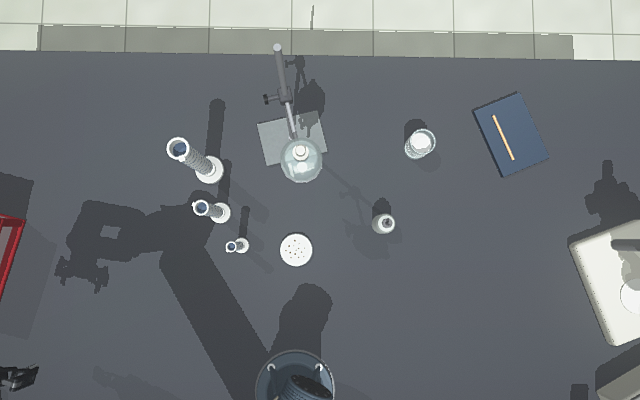

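```bash
cat > h.py <<'E'
import numpy as np,cv2
from station import manip
def ray(d,u,v):
    V=np.array(d["view"]);R=V[:3,:3];t=V[:3,3]
    c=-R.T@t
    r=R.T@np.array([(u-d["cx"])/d["fx"],-(v-d["cy"])/d["fy"],-1.0])
    return c,r/np.linalg.norm(r)
def plane(d,u,v,z):
    c,r=ray(d,u,v);return c+r*(z-c[2])/r[2]
def proj(d,p):
    V=np.array(d["view"]);q=V[:3,:3]@np.array(p)+V[:3,3]
    return d["cx"]+d["fx"]*q[0]/-q[2], d["cy"]-d["fy"]*q[1]/-q[2]
def tri(a,b):
    (c1,r1),(c2,r2)=a,b
    A=np.stack([r1,-r2],1);s=np.linalg.lstsq(A,c2-c1,rcond=None)[0]
    p,q=c1+s[0]*r1,c2+s[1]*r2;return (p+q)/2,np.linalg.norm(p-q)
E
python3 - <<'E'
from h import *
T=manip.snapshot("top");S=manip.snapshot("side")
def crop(d,x,y,w,h,k,n):
    im=d["color"][y:y+h,x:x+w,::-1];cv2.imwrite(n,cv2.resize(im,None,fx=k,fy=k,interpolation=cv2.INTER_CUBIC))
crop(T,160,120,130,140,4,"pics/tc.png");crop(T,250,30,130,160,3.7,"pics/tf.png")
crop(S,160,200,240,190,3.1,"pics/sc.png");crop(S,180,0,160,210,2.8,"pics/sf.png")
for z in(0,.014):print(plane(T,221,212,z),plane(S,288,365,z))
E
```

```text
[0.48800695 0.21403761 0.        ] [0.48924257 0.20741597 0.        ]
[0.48729098 0.21135054 0.014     ] [0.48469922 0.21572529 0.014     ]
```

View pics/tc.png

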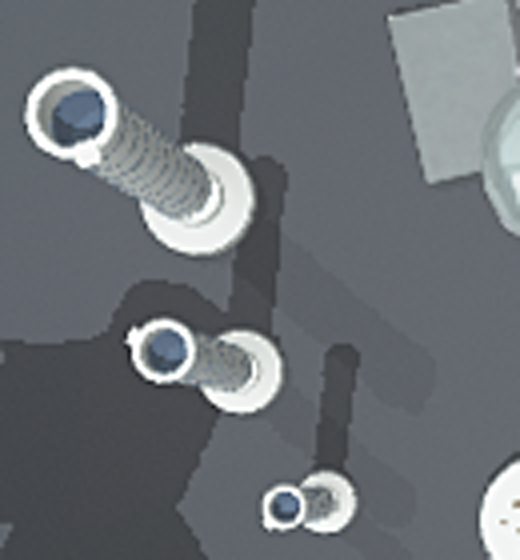

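View pics/tf.png

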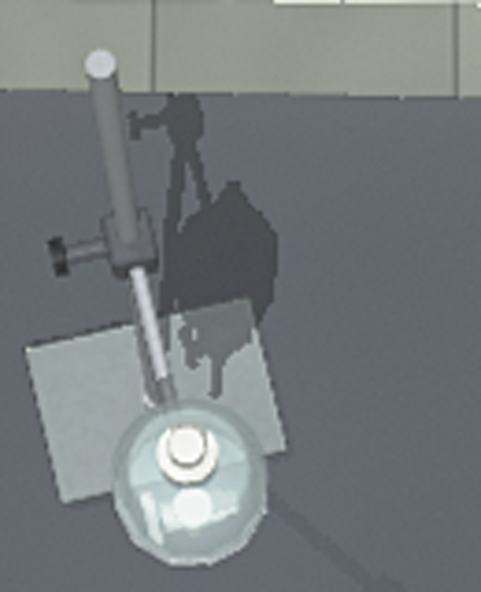

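View pics/sc.png

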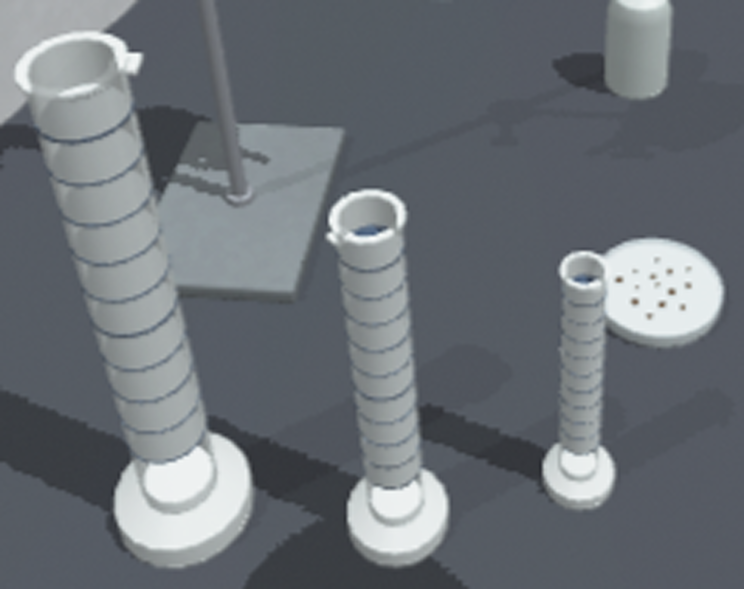

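View pics/sf.png

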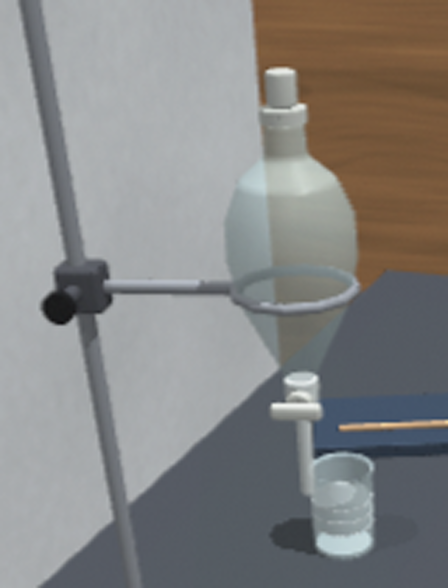

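```bash
python3 - <<'E'
from h import *
np.set_printoptions(precision=4,suppress=True)
T=manip.snapshot("top");S=manip.snapshot("side")
print("cyl foot top",plane(T,220.75,213,.012),"mouth top",plane(T,200.75,207.5,.24))
sx=lambda u,v:(160+u/3.1,200+v/3.1)
print("mouth side",plane(S,*sx(367,217),.24),"foot side top disc",plane(S,*sx(397,508),.014), "bottom",plane(S,*sx(398,522),0.005))
for z in (.255,.258,.262):print("outlet side",plane(S,180+307/2.8,493/2.8,z))
tf=lambda u,v:(250+u/3.7,30+v/3.7)
print("stopper top",plane(T,*tf(187,446),.533),"side",plane(S,180+281/2.8,72/2.8,.533))
print("funnel body top",plane(T,*tf(190,483),.40))
print("rod top",plane(T,*tf(100,65),.634),"rod base side",plane(S,*sx(240,198),.014))
for c in [(26,350),(63,503),(285,450),(248,298)]:print("plate",plane(T,*tf(*c),.014))
tc=lambda u,v:(160+u/4,120+v/4)
print("big foot",plane(T,*tc(198,199),.015),"small",plane(T,*tc(327,502),.012),"bigmouth side/top?")
print("dish",plane(T,296,249.5,.014),"dropper",plane(T,383,225,.08),"beaker",plane(T,419,147,.03), plane(T,421,140,.095))
# silhouettes of white things in both
for z in(.0,):
  print(proj(T,[.488,.212,.24]),proj(S,[.488,.212,.24]))
E
```

```text
cyl foot top [0.4846 0.2124 0.012 ] mouth top [0.4858 0.2147 0.24  ]
mouth side [0.486  0.2132 0.24  ] foot side top disc [0.4855 0.2136 0.014 ] bottom [0.4843 0.2163 0.005 ]
outlet side [ 0.5695 -0.0256  0.255 ]
outlet side [ 0.5672 -0.0207  0.258 ]
outlet side [ 0.5642 -0.0143  0.262 ]
stopper top [ 0.5658 -0.0197  0.533 ] side [ 0.5669 -0.0237  0.533 ]
funnel body top [ 0.5709 -0.019   0.4   ]
rod top [0.7023 0.015  0.634 ] rod base side [0.7033 0.0122 0.014 ]
plate [0.7381 0.115  0.014 ]
plate [0.619  0.0846 0.014 ]
plate [ 0.6619 -0.0857  0.014 ]
plate [ 0.7814 -0.0564  0.014 ]
big foot [0.6064 0.2463 0.015 ] small [0.394  0.1518 0.012 ] bigmouth side/top?
dish [0.3836 0.0002 0.014 ] dropper [ 0.4518 -0.234   0.08  ] beaker [ 0.6749 -0.3466  0.03  ] [ 0.6811 -0.3362  0.095 ]
(np.float64(201.9440977861002), np.float64(206.56841800472486)) (np.float64(277.45308216051546), np.float64(269.17099396531125))
```

```bash
cat >> h.py <<'E'
from scipy.spatial.transform import Rotation as Ro
CYL=np.array([.4855,.2137]);OUT=np.array([.5665,-.0205])
D=(OUT-CYL)/np.linalg.norm(OUT-CYL)
def tgt(along,z,tilt,lat=0,cyl=CYL,d=D,sgn=-1):
    t=np.radians(tilt);d3=np.array([*d,0]);k=np.array([0,0,1.])
    Z=d3*np.sin(t)-k*np.cos(t);X=sgn*(d3*np.cos(t)+k*np.sin(t));Y=np.cross(Z,X)
    n=np.array([-d[1],d[0]])
    p=np.array([*(cyl+d*along+n*lat),z]);return p,Ro.from_matrix(np.stack([X,Y,Z],1))
def delta(p,R):
    s=manip.sense();R0=Ro.from_quat(s["tool_rot"]);
    return np.round(R0.inv().apply(p-s["tcp_pos"])*1000,1),np.round((R0.inv()*R).as_rotvec(degrees=True),1)
def st():
    s=manip.sense();print("t",round(s["t"],2),"q",np.round(s["q"],2),"p",np.round(s["tcp_pos"],4),"F",np.round(s["force"],1),"gap",round(s["finger_gap"],2))
    M=Ro.from_quat(s["tool_rot"]).as_matrix();print("X",M[:,0].round(3),"Z",M[:,2].round(3))
E
python3 - <<'E'
from h import *
st();print(D)
print(delta(*tgt(-.115,.12,30)))
E
```

```text
t 0.3 q [ 1.17  0.53  1.43 -0.    1.18 -0.18] p [0.1398 0.6089 0.231 ] F [-0.4 -0.1  0.3] gap 1.0
X [-0.975  0.224  0.   ] Z [-0.    -0.001 -1.   ]
[ 0.32686108 -0.9450724 ]
(array([-364.5, -210.2,  111.1]), array([ 15.1, -27.4,  56.6]))
```

>>> drive_tool --motion '[-45, -26, 0, 2, -3.5, 7, 36, -91, -52, 0, 4, -7, 14, 36, -137, -79, 10, 6, -10.5, 21, 36, -182, -105, 25, 8, -14, 28, 36, -228, -131, 40, 9.5, -17, 35, 36, -273, -158, 60, 11, -20.5, 42.5, 36, -319, -184, 80, 13, -24, 49.5, 36, -364, -210, 100, 15, -27.5, 56.5, 36]'

```text
t: 1.3
tcp_pos: [0.4488, 0.3218, 0.1306]
tool_rot: [0.561, 0.786, -0.149, 0.213]
force: [1.2, -0.6, -0.2]
finger_gap: 0.422
```

```bash
python3 - <<'E'
from h import *
st()
print(delta(*tgt(-.115,.12,30)))
for n in("side","top"):
    cv2.imwrite(f"pics/{n}1.png",manip.snapshot(n)["color"][:,:,::-1])
E
```

```text
t 1.3 q [ 0.68  0.69  1.58 -0.55  1.12  0.65] p [0.4488 0.3218 0.1306] F [ 1.2 -0.6 -0.2] gap 0.42
X [-0.28   0.818 -0.502] Z [ 0.167 -0.474 -0.865]
(array([ 6.1, -0.6,  8.8]), array([ 0.2,  0.1, -0.2]))
```

View pics/side1.png

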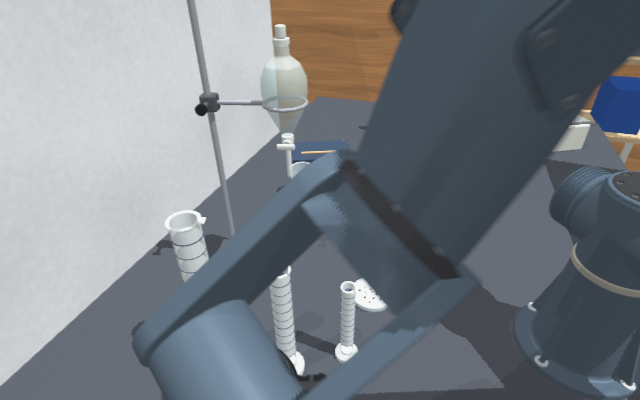

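View pics/top1.png

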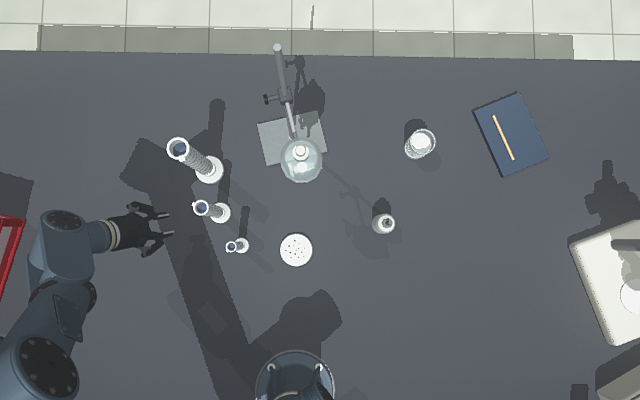

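```bash
python3 - <<'E'
from h import *
print(delta(*tgt(-.10,.06,30)),delta(*tgt(-.085,.015,30)))
E
```

```text
(array([24.3, -0.9, 65.1]), array([-0.1,  0.2, -0.1])) (array([ 33.9,  -0.9, 111.5]), array([-0.1,  0.2, -0.1]))
```

>>> drive_tool --motion '[12, 0, 32, 0, 0, 0, 36, 24, -1, 65, 0, 0, 0, 36, 29, -1, 90, 0, 0, 0, 36, 34, -1, 111, 0, 0, 0, 36, 34, -1, 111, 0, 0, 0, 36, 34, -1, 111, 0, 0, 0, 36]'

```text
t: 2.15
tcp_pos: [0.4579, 0.2949, 0.0161]
tool_rot: [0.561, 0.786, -0.151, 0.212]
force: [-0.2, -0.1, -0.6]
finger_gap: 0.423
```

```bash
python3 - <<'E'
from h import *
st()
print(delta(*tgt(-.085,.006,30)))
for n in("side","top"):
    d=manip.snapshot(n);cv2.imwrite(f"pics/{n}2.png",d["color"][:,:,::-1])
    if n=="top":cv2.imwrite("pics/tc2.png",cv2.resize(d["color"][150:270,90:260,::-1],None,fx=4.5,fy=4.5,interpolation=cv2.INTER_CUBIC))
E
```

```text
t 2.15 q [ 0.63  0.86  1.64 -0.65  0.92  0.78] p [0.4579 0.2949 0.0161] F [-0.2 -0.1 -0.6] gap 0.42
X [-0.28   0.818 -0.503] Z [ 0.164 -0.475 -0.864]
(array([ 4.4, -0.4,  9.1]), array([-0. ,  0.2, -0.2]))
```

View pics/side2.png

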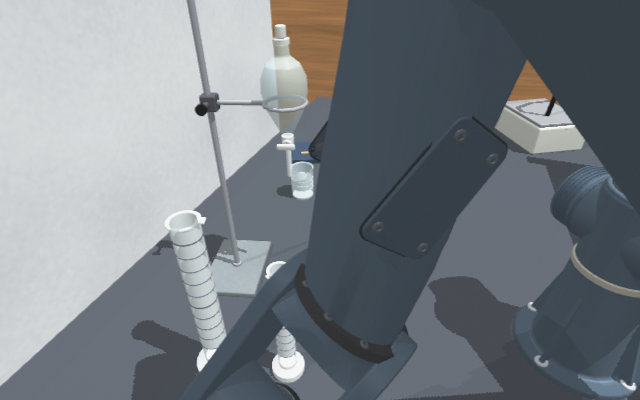

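View pics/tc2.png

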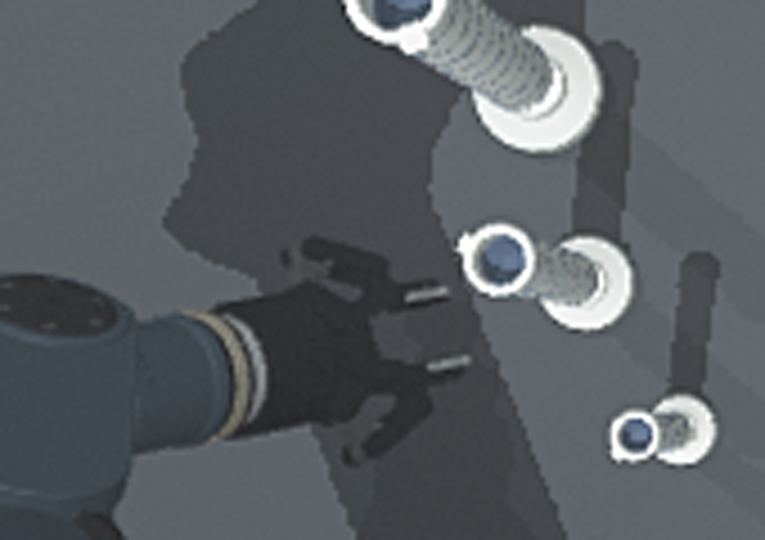

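>>> drive_tool --motion '[3, 0, 5, 0, 0, 0, 36, 4, 0, 8, 0, 0, 0, 36, 4.4, 0, 9.1, 0, 0, 0, 36, 4.4, 0, 9.1, 0, 0, 0, 36]'

```text
t: 2.75
tcp_pos: [0.4582, 0.2942, 0.0062]
tool_rot: [0.561, 0.786, -0.151, 0.212]
force: [0.2, -0.1, -0.6]
finger_gap: 0.422
```

```bash
python3 - <<'E'
from h import *
st()
for z in (.005,.004,.003,.002,.001): print(z,delta(*tgt(-.085,z,30)))
E
```

```text
t 2.75 q [ 0.63  0.88  1.64 -0.66  0.9   0.79] p [0.4582 0.2942 0.0062] F [ 0.2 -0.1 -0.6] gap 0.42
X [-0.28   0.818 -0.503] Z [ 0.164 -0.475 -0.864]
0.005 (array([ 0.6, -0.6,  1.1]), array([-0. ,  0.2, -0.2]))
0.004 (array([ 1.1, -0.6,  1.9]), array([-0. ,  0.2, -0.2]))
0.003 (array([ 1.6, -0.6,  2.8]), array([-0. ,  0.2, -0.2]))
0.002 (array([ 2.1, -0.6,  3.7]), array([-0. ,  0.2, -0.2]))
0.001 (array([ 2.6, -0.6,  4.5]), array([-0. ,  0.2, -0.2]))
```

Probing down gently.

>>> drive_tool --motion '[0.6, -0.5, 1.1, 0, 0, 0, 36, 1, -0.5, 2, 0, 0, 0, 36, 1, -0.5, 2, 0, 0, 0, 36]'

```text
t: 3.12
tcp_pos: [0.4578, 0.2939, 0.0039]
tool_rot: [0.561, 0.786, -0.151, 0.212]
force: [0.3, 0.5, -0.2]
finger_gap: 0.421
```

>>> drive_tool --motion '[0.5, 0, 1, 0, 0, 0, 36, 0.5, 0, 1, 0, 0, 0, 36]'

```text
t: 3.38
tcp_pos: [0.4579, 0.2939, 0.0031]
tool_rot: [0.561, 0.786, -0.151, 0.212]
force: [-1.8, 0.4, 1.8]
finger_gap: 0.418
```

>>> drive_tool --motion '[0.5, 0, 1, 0, 0, 0, 36, 0.5, 0, 1, 0, 0, 0, 36]'

```text
t: 3.62
tcp_pos: [0.4579, 0.2939, 0.003]
tool_rot: [0.561, 0.785, -0.151, 0.213]
force: [-2.3, 0.7, 7.6]
finger_gap: 0.42
```

```bash
python3 - <<'E'
from h import *
st()
for a in (-.085,-.045,-.025): print(a,delta(*tgt(a,.0048,30)))
E
```

```text
t 3.62 q [ 0.63  0.89  1.64 -0.66  0.9   0.8 ] p [0.4579 0.2939 0.003 ] F [-2.3  0.7  7.6] gap 0.42
X [-0.279  0.817 -0.504] Z [ 0.165 -0.476 -0.864]
-0.085 (array([-0.7, -0.2, -1.7]), array([ 0. ,  0.2, -0.2]))
-0.045 (array([-35.3,  -0.1,  18.4]), array([ 0. ,  0.2, -0.2]))
-0.025 (array([-52.6,  -0. ,  28.5]), array([ 0. ,  0.2, -0.2]))
```

>>> drive_tool --motion '[-1, 0, -2, 0, 0, 0, 36, -9, 0, 3, 0, 0, 0, 36, -18, 0, 8, 0, 0, 0, 36, -27, 0, 13.5, 0, 0, 0, 36, -35, 0, 18.4, 0, 0, 0, 36, -35, 0, 18.4, 0, 0, 0, 36]'

```text
t: 4.38
tcp_pos: [0.4709, 0.2554, 0.0046]
tool_rot: [0.562, 0.785, -0.151, 0.213]
force: [-0.6, 0.1, 0.9]
finger_gap: 0.422
```

```bash
python3 - <<'E'
from h import *
st()
for a in (-.025,0): print(a,delta(*tgt(a,.0048,30)))
d=manip.snapshot("top");cv2.imwrite("pics/tc3.png",cv2.resize(d["color"][150:270,90:260,::-1],None,fx=4.5,fy=4.5,interpolation=cv2.INTER_CUBIC))
E
```

```text
t 4.38 q [ 0.56  0.87  1.69 -0.71  0.85  0.79] p [0.4709 0.2554 0.0046] F [-0.6  0.1  0.9] gap 0.42
X [-0.278  0.818 -0.504] Z [ 0.164 -0.476 -0.864]
-0.025 (array([-16.7,   0.2,   9.5]), array([-0. ,  0.3, -0.2]))
0 (array([-38.3,   0.3,  22.1]), array([-0. ,  0.3, -0.2]))
```

View pics/tc3.png

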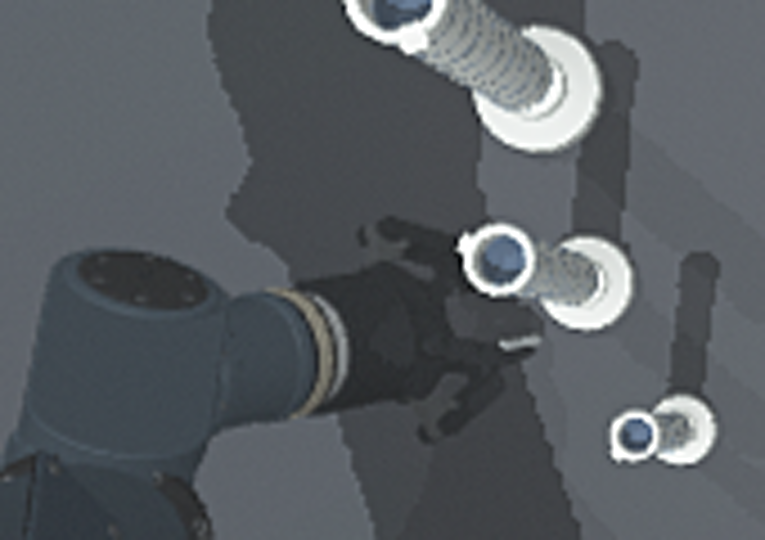

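>>> drive_tool --motion '[-4, 0, 2.3, 0, 0, 0, 36, -8, 0, 4.6, 0, 0, 0, 36, -13, 0, 7.5, 0, 0, 0, 36, -18, 0, 10.4, 0, 0, 0, 36, -23, 0, 13.3, 0, 0, 0, 36, -28, 0, 16.2, 0, 0, 0, 36, -33, 0.3, 19, 0, 0, 0, 36, -38, 0.3, 22, 0, 0, 0, 36]'

```text
t: 5.42
tcp_pos: [0.4856, 0.2142, 0.0047]
tool_rot: [0.562, 0.785, -0.151, 0.213]
force: [0.6, 0.7, 0.4]
finger_gap: 0.424
```

```bash
python3 - <<'E'
from h import *
st()
for a in (.05,): print(a,delta(*tgt(a,.0048,30)))
d=manip.snapshot("top");cv2.imwrite("pics/tc4.png",cv2.resize(d["color"][150:270,120:290,::-1],None,fx=4.5,fy=4.5,interpolation=cv2.INTER_CUBIC))
d=manip.snapshot("side");cv2.imwrite("pics/side4.png",d["color"][:,:,::-1])
E
```

```text
t 5.42 q [ 0.48  0.87  1.73 -0.77  0.79  0.78] p [0.4856 0.2142 0.0047] F [0.6 0.7 0.4] gap 0.42
X [-0.279  0.818 -0.504] Z [ 0.165 -0.476 -0.864]
0.05 (array([-43.7,  -0. ,  25.3]), array([-0. ,  0.2, -0.2]))
```

View pics/tc4.png

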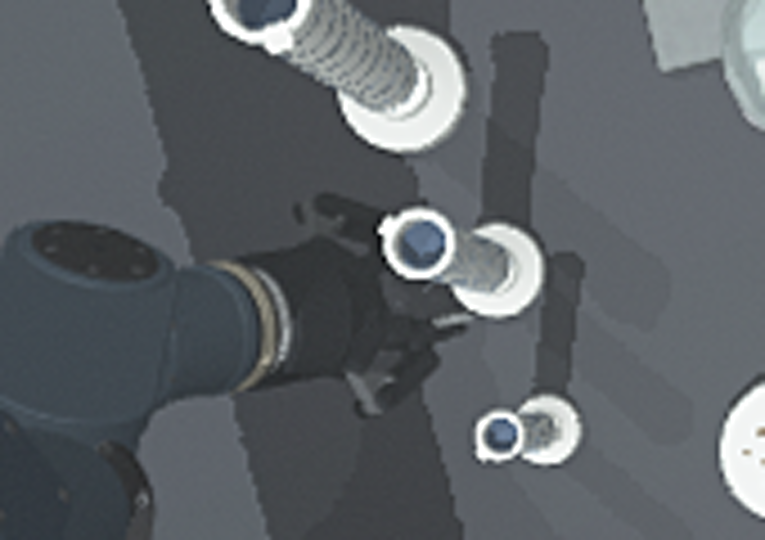

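View pics/side4.png

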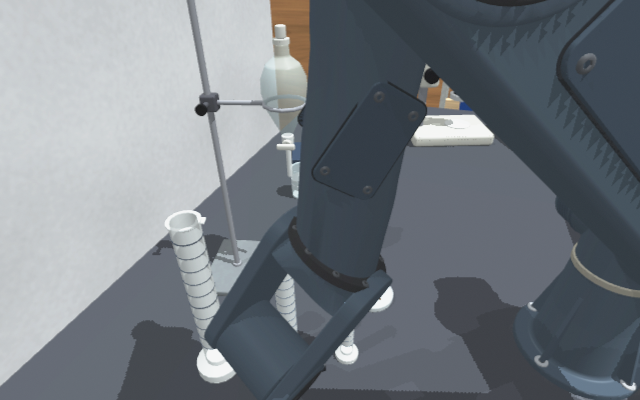

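```bash
python3 - <<'E'
from h import *
D_=[([1.166,.528,1.434],[.14,.6085,.231],[0,0,-1]),
([.68,.69,1.58],[.4488,.3218,.1306],[.167,-.474,-.865]),
([.63,.86,1.64],[.4579,.2949,.0161],[.164,-.475,-.864]),
([.56,.87,1.69],[.4709,.2554,.0046],[.164,-.476,-.864]),
([.48,.87,1.73],[.4856,.2142,.0047],[.165,-.476,-.864])]
A=[];b=[]
for q,p,Z in D_:
    u=np.array([np.cos(q[0]),np.sin(q[0]),0]);v=np.array([-u[1],u[0],0]);p=np.array(p);Z=np.array(Z)
    A+= [[1,0,np.sin(q[1]),np.sin(q[1]+q[2]),Z@u],[0,1,np.cos(q[1]),np.cos(q[1]+q[2]),Z[2]],[0,0,0,0,Z@v]]
    b+=[p@u,p[2],p@v]
x,r,k,s=np.linalg.lstsq(np.array(A),np.array(b),rcond=None);print(x.round(3),s.round(2),(np.array(A)@x-b).round(4))
T=manip.snapshot("top")
q,p,Z=D_[-1];w=np.array(p)-x[4]*np.array(Z);print("wrist",w)
e=w+np.array([*(D*.215),0]);print("end wrist",e)
E
```

```text
[0.105 0.19  0.3   0.375 0.071] [3.8  3.11 0.84 0.36 0.22] [-0.0119  0.004  -0.111   0.0195 -0.0121 -0.0017  0.0024  0.0078 -0.0027
 -0.0026  0.0041 -0.0012 -0.0074 -0.0039 -0.0012]
wrist [0.47385236 0.24809016 0.06621491]
end wrist [0.54412749 0.04489959 0.06621491]
```

```bash
python3 - <<'E'
from h import *
D_=[([1.166,.528,1.434],[.14,.6085,.231],[0,0,-1]),
([.68,.69,1.58],[.4488,.3218,.1306],[.167,-.474,-.865]),
([.63,.86,1.64],[.4579,.2949,.0161],[.164,-.475,-.864]),
([.56,.87,1.69],[.4709,.2554,.0046],[.164,-.476,-.864]),
([.48,.87,1.73],[.4856,.2142,.0047],[.165,-.476,-.864])]
for lo in (.0,.1):
  A=[];b=[]
  for q,p,Z in D_:
    u=np.array([np.cos(q[0]),np.sin(q[0]),0]);v=np.array([-u[1],u[0],0]);p=np.array(p);Z=np.array(Z)
    A+= [[0*1,1,np.sin(q[1]),np.sin(q[1]+q[2]),Z@u,0],[0,0*1,np.cos(q[1]),np.cos(q[1]+q[2]),Z[2],0],[0,0,0,0,Z@v,1]]
    A[-3][0]=0;A[-3][1]=0;A[-2][1]=1
    b+=[p@u,p[2],p@v]
  x,r,k,s=np.linalg.lstsq(np.array(A),np.array(b),rcond=None)
  print(x.round(3),s.round(3),np.abs(np.array(A)@x-b).max().round(4))
q,p,Z=D_[-1];w=np.array(p)-x[4]*np.array(Z);print("wrist",w);e=w+np.array([*(D*.215),0]);print("end wrist",e)
S=manip.snapshot("side");T=manip.snapshot("top");print(proj(T,w),proj(S,w))
print("small mouth",[ (z,plane(T,120+500/4.5,150+432/4.5,z),) for z in(.12,.15,.17)])
E
```

```text
[0.    0.318 0.448 0.413 0.304 0.114] [3.811 2.333 2.189 0.408 0.273 0.   ] 0.0138
[0.    0.318 0.448 0.413 0.304 0.114] [3.811 2.333 2.189 0.408 0.273 0.   ] 0.0138
wrist [0.43548948 0.35876126 0.26709691]
end wrist [0.50576461 0.15557069 0.26709691]
(np.float64(132.1455005734851), np.float64(228.85046508577477)) (np.float64(262.90099833355316), np.float64(350.4284554120886))
small mouth [(0.12, array([0.3950133 , 0.16320588, 0.12      ])), (0.15, array([0.39570396, 0.15815997, 0.15      ])), (0.17, array([0.39616439, 0.15479604, 0.17      ]))]
```

>>> drive_tool --motion '[-4.3, 0, 2.5, 0, 0, 0, 36, -9, 0, 5.2, 0, 0, 0, 36, -14.5, 0, 8.4, 0, 0, 0, 36, -20, 0, 11.6, 0, 0, 0, 36, -26, 0, 15, 0, 0, 0, 36, -32, 0, 18.5, 0, 0, 0, 36, -38, 0, 22, 0, 0, 0, 36, -43.7, 0, 25.3, 0, 0, 0, 36]'

```text
t: 6.68
tcp_pos: [0.5019, 0.1662, 0.0049]
tool_rot: [0.562, 0.785, -0.151, 0.213]
force: [-0.3, 0.1, 0.1]
finger_gap: 0.419
```

```bash
python3 - <<'E'
from h import *
st()
for a in (.1,.12,.14): print(a,delta(*tgt(a,.0048,30)))
d=manip.snapshot("top");cv2.imwrite("pics/tc5.png",cv2.resize(d["color"][130:250,150:320,::-1],None,fx=4.5,fy=4.5,interpolation=cv2.INTER_CUBIC))
E
```

```text
t 6.67 q [ 0.39  0.86  1.77 -0.84  0.74  0.77] p [0.5019 0.1662 0.0049] F [-0.3  0.1  0.1] gap 0.42
X [-0.279  0.818 -0.504] Z [ 0.164 -0.476 -0.864]
0.1 (array([-42.9,   0.2,  25.1]), array([-0. ,  0.2, -0.2]))
0.12 (array([-60.2,   0.3,  35.2]), array([-0. ,  0.2, -0.2]))
0.14 (array([-77.5,   0.4,  45.3]), array([-0. ,  0.2, -0.2]))
```

View pics/tc5.png

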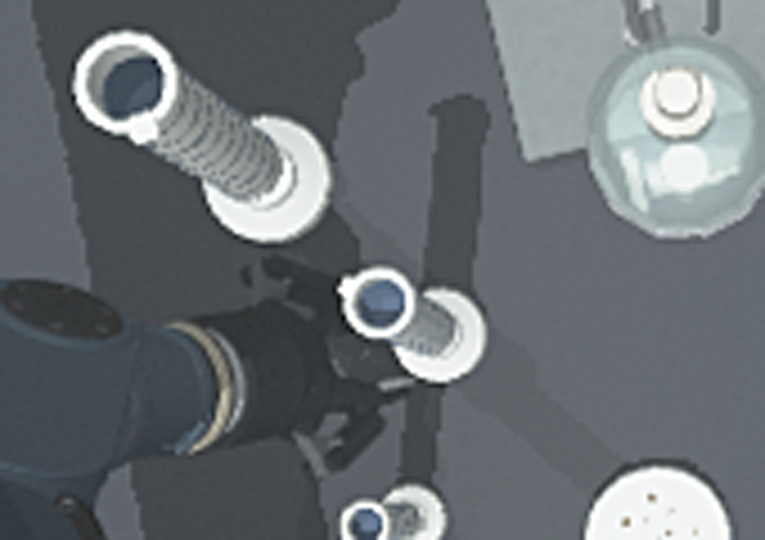

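>>> drive_tool --motion '[-5, 0, 3, 0, 0, 0, 36, -12, 0, 7, 0, 0, 0, 36, -20, 0, 11.7, 0, 0, 0, 36, -28, 0, 16.4, 0, 0, 0, 36, -36, 0, 21, 0, 0, 0, 36, -44, 0.2, 25.7, 0, 0, 0, 36, -52, 0.3, 30.4, 0, 0, 0, 36, -60, 0.3, 35, 0, 0, 0, 36]'

```text
t: 7.72
tcp_pos: [0.5249, 0.0992, 0.005]
tool_rot: [0.562, 0.785, -0.152, 0.213]
force: [-0.3, 0.9, -0.3]
finger_gap: 0.424
```

```bash
python3 - <<'E'
from h import *
st()
T=manip.snapshot("top")
print("prev foot",plane(T,248.2,204.4,.012)[:2], "tcp prev along .0503", CYL+D*.0503)
for a in (.15,.17,.18,): print(a,delta(*tgt(a,.0048,30)))
d=T;cv2.imwrite("pics/tc6.png",cv2.resize(d["color"][110:230,180:350,::-1],None,fx=4.5,fy=4.5,interpolation=cv2.INTER_CUBIC))
d=manip.snapshot("side");cv2.imwrite("pics/side6.png",d["color"][:,:,::-1])
E
```

```text
t 7.72 q [ 0.26  0.85  1.81 -0.94  0.67  0.74] p [0.5249 0.0992 0.005 ] F [-0.3  0.9 -0.3] gap 0.42
X [-0.278  0.818 -0.504] Z [ 0.164 -0.477 -0.864]
prev foot [0.50932131 0.13604171] tcp prev along .0503 [0.50194111 0.16616286]
0.15 (array([-23.8,   0.5,  14.4]), array([-0.1,  0.3, -0.3]))
0.17 (array([-41.1,   0.6,  24.5]), array([-0.1,  0.3, -0.3]))
0.18 (array([-49.7,   0.7,  29.5]), array([-0.1,  0.3, -0.3]))
```

View pics/tc6.png

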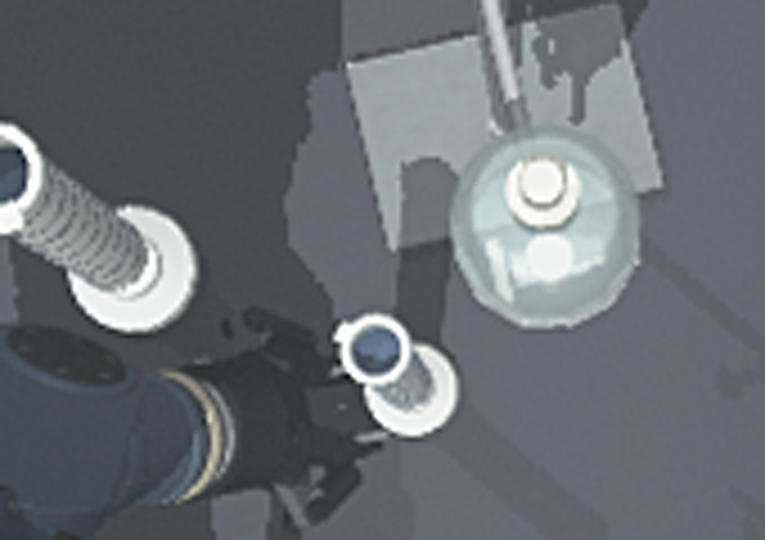

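View pics/side6.png

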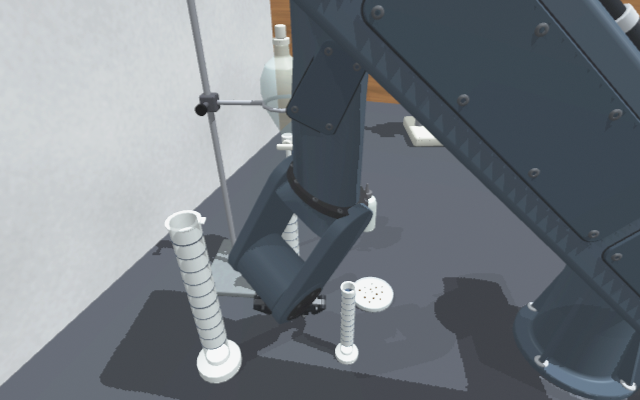

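```bash
python3 - <<'E'
from h import *
T=manip.snapshot("top");p=manip.sense()["tcp_pos"][:2]
n=np.array([-D[1],D[0]])
for u,v,z in((271.7,196.9,.012),(263.6,187.6,.24)):
    c=plane(T,u,v,z)[:2];print(c,"rel along,lat",(c-p)@D,(c-p)@n)
g=cv2.cvtColor(T["color"],cv2.COLOR_RGB2GRAY)
m=(g>205).astype(np.uint8);m[:,:240]=0;m[:,300:]=0;m[:170]=0;m[230:]=0
for c in cv2.findContours(m,0,2)[0]:
    if cv2.contourArea(c)>30:print(cv2.minEnclosingCircle(c),cv2.boundingRect(c))
E
```

```text
[0.5310302  0.07028909] rel along,lat 0.029278045383537028 -0.003556472349612588
[0.53316632 0.07084329] rel along,lat 0.029452495541372616 -0.0013565322529167124
((271.52337646484375, 196.1775665283203), 9.932891845703125) (262, 187, 20, 20)
((262.95001220703125, 186.66000366210938), 8.383291244506836) (255, 180, 17, 15)
```

```bash
python3 - <<'E'
from h import *
for a,l in ((.16,.001),(.195,.002),): print(a,delta(*tgt(a,.0048,30,lat=l)))
E
```

```text
0.16 (array([-33.4,   1.5,  19.8]), array([-0.1,  0.3, -0.3]))
0.195 (array([-63.6,   2.7,  37.5]), array([-0.1,  0.3, -0.3]))
```

>>> drive_tool --motion '[-5, 0.2, 3, 0, 0, 0, 36, -12, 0.5, 7, 0, 0, 0, 36, -20, 0.8, 11.8, 0, 0, 0, 36, -28, 1.2, 16.5, 0, 0, 0, 36, -37, 1.6, 21.8, 0, 0, 0, 36, -46, 2, 27.1, 0, 0, 0, 36, -55, 2.4, 32.4, 0, 0, 0, 36, -63.5, 2.7, 37.5, 0, 0, 0, 36]'

```text
t: 8.88
tcp_pos: [0.5514, 0.0294, 0.0048]
tool_rot: [0.562, 0.785, -0.152, 0.213]
force: [-0.8, 0.4, 1.0]
finger_gap: 0.421
```

```bash
python3 - <<'E'
from h import *
st()
T=manip.snapshot("top")
d=T;cv2.imwrite("pics/tc7.png",cv2.resize(d["color"][110:230,200:370,::-1],None,fx=4.5,fy=4.5,interpolation=cv2.INTER_CUBIC))
d=manip.snapshot("side");cv2.imwrite("pics/side7.png",cv2.resize(d["color"][100:300,180:420,::-1],None,fx=3,fy=3,interpolation=cv2.INTER_CUBIC))
E
```

```text
t 8.88 q [ 0.12  0.85  1.82 -1.03  0.61  0.69] p [0.5514 0.0294 0.0048] F [-0.8  0.4  1. ] gap 0.42
X [-0.277  0.818 -0.504] Z [ 0.163 -0.477 -0.863]
```

View pics/tc7.png

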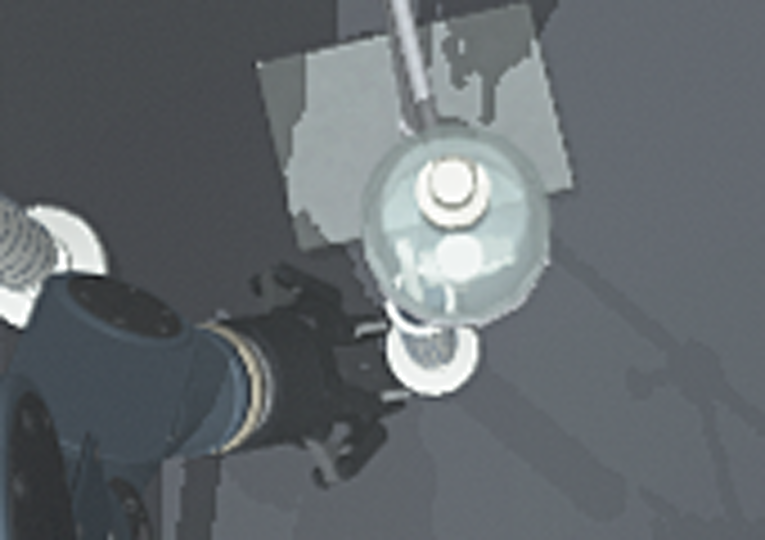

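View pics/side7.png

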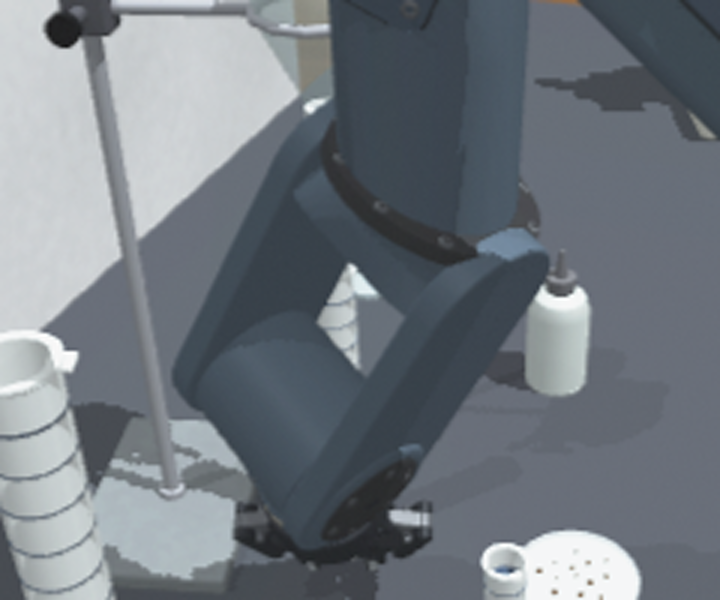

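```bash
python3 - <<'E'
from h import *
T=manip.snapshot("top");S=manip.snapshot("side");p=manip.sense()["tcp_pos"][:2]
n=np.array([-D[1],D[0]])
c=plane(T,296.1,187.8,.012)[:2];print(c,(c-p)@D,(c-p)@n,"to go",OUT-c,(OUT-c)@D,(OUT-c)@n)
g=cv2.cvtColor(T["color"],cv2.COLOR_RGB2GRAY)
m=(g>190).astype(np.uint8);m[:,:280]=0;m[:,320:]=0;m[:182]=0;m[205:]=0
for q in cv2.findContours(m,0,2)[0]:
    if cv2.contourArea(q)>30:print(cv2.minEnclosingCircle(q),cv2.boundingRect(q))
# refine outlet: stopper by contour
m=(g>225).astype(np.uint8);m[:,:290]=0;m[:,312:]=0;m[:140]=0;m[162:]=0
for q in cv2.findContours(m,0,2)[0]:
    if cv2.contourArea(q)>10:
        (u,v),r=cv2.minEnclosingCircle(q);print("stopper",u,v,r,plane(T,u,v,.533),plane(T,u,v,.49))
E
```

```text
[0.55745106 0.00163938] 0.02868033368759165 -0.0032536531700411908 to go [ 0.00904894 -0.02213938] 0.02388106198630591 0.0013154057400925438
((296.10784912109375, 186.9901885986328), 9.943659782409668) (287, 182, 20, 15)
stopper 300.06390380859375 151.52255249023438 8.080928802490234 [ 0.56410191 -0.01888821  0.533     ] [ 0.57216275 -0.0180436   0.49      ]
```

```bash
python3 - <<'E'
from h import *
p,R=tgt(0,.0048,30)
s=manip.sense();q=np.array([*(s["tcp_pos"][:2]+D*.0225),.0048]);print(delta(q,R))
E
```

```text
(array([-19.5,   0.1,  11.3]), array([-0.1,  0.3, -0.3]))
```

Push 22.5 mm, then back off.

>>> drive_tool --motion '[-4, 0, 2.3, 0, 0, 0, 36, -9, 0, 5.2, 0, 0, 0, 36, -13.5, 0, 7.8, 0, 0, 0, 36, -17, 0, 9.8, 0, 0, 0, 36, -19.5, 0, 11.3, 0, 0, 0, 36, -19.5, 0, 11.3, 0, 0, 0, 36]'

```text
t: 9.82
tcp_pos: [0.5584, 0.0081, 0.0048]
tool_rot: [0.563, 0.784, -0.152, 0.213]
force: [-0.1, 0.2, 0.1]
finger_gap: 0.422
```

>>> drive_tool --motion '[4, 0, -2.3, 0, 0, 0, 36, 12, 0, -7, 0, 0, 0, 36, 30, 0, -17.5, 0, 0, 0, 36, 60, 0, -35, 0, 0, 0, 36, 100, 0, -58, 0, 0, 0, 36, 140, 0, -82, 0, 0, 0, 36, 140, 0, -82, 0, 0, 0, 36]'

```text
t: 10.7
tcp_pos: [0.5054, 0.1655, 0.005]
tool_rot: [0.56, 0.786, -0.151, 0.213]
force: [0.2, -0.2, -0.0]
finger_gap: 0.42
```

```bash
python3 - <<'E'
from h import *
st()
T=manip.snapshot("top")
d=T;cv2.imwrite("pics/tc8.png",cv2.resize(d["color"][110:230,220:390,::-1],None,fx=4.5,fy=4.5,interpolation=cv2.INTER_CUBIC))
d=manip.snapshot("side");cv2.imwrite("pics/side8.png",d["color"][:,:,::-1])
E
```

```text
t 10.7 q [ 0.39  0.86  1.77 -0.84  0.74  0.76] p [0.5054 0.1655 0.005 ] F [ 0.2 -0.2 -0. ] gap 0.42
X [-0.281  0.817 -0.504] Z [ 0.166 -0.476 -0.864]
```

View pics/tc8.png

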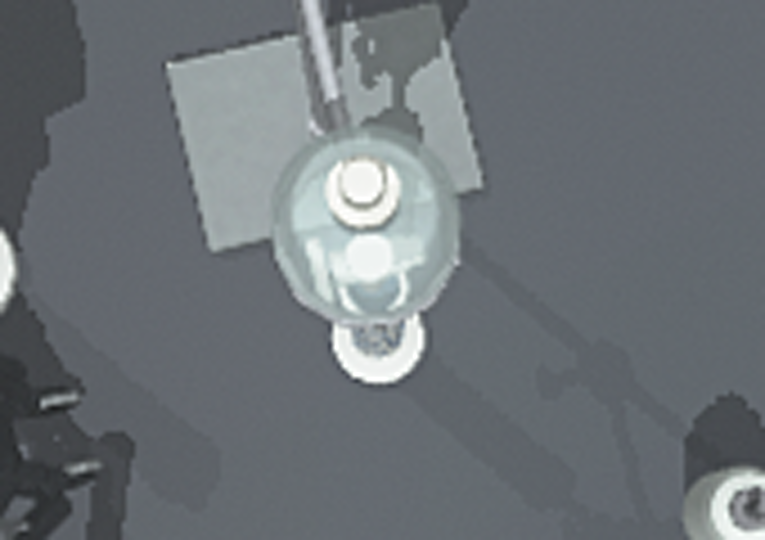

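View pics/side8.png

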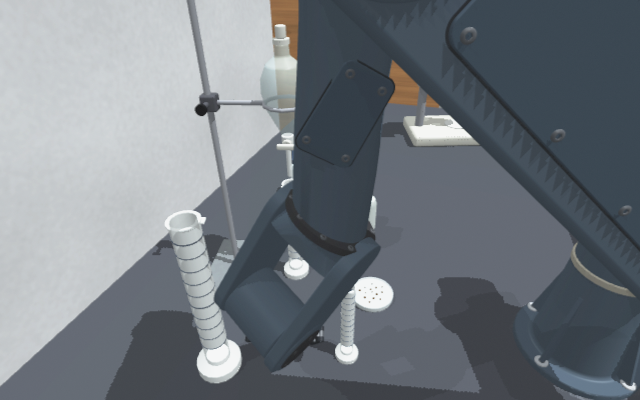

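>>> drive_tool --motion '[30, 0, -20, 0, 0, 0, 36, 70, 0, -50, 0, 0, 0, 36, 105, 0, -85, 0, 0, 0, 36, 135, 0, -120, 0, 0, 0, 36, 135, 0, -120, 0, 0, 0, 36]'

```text
t: 11.42
tcp_pos: [0.4495, 0.3325, 0.0415]
tool_rot: [0.561, 0.785, -0.15, 0.214]
force: [0.2, -0.2, 0.7]
finger_gap: 0.424
```

```bash
python3 - <<'E'
from h import *
st()
d=manip.snapshot("side");cv2.imwrite("pics/side9.png",d["color"][:,:,::-1])
cv2.imwrite("pics/side9c.png",cv2.resize(d["color"][120:290,250:340,::-1],None,fx=3.5,fy=3.5,interpolation=cv2.INTER_CUBIC))
cv2.imwrite("pics/side9d.png",cv2.resize(d["color"][125:215,260:330,::-1],None,fx=6.5,fy=6.5,interpolation=cv2.INTER_CUBIC))
E
```

```text
t 11.43 q [ 0.69  0.84  1.58 -0.59  1.01  0.76] p [0.4495 0.3325 0.0415] F [ 0.2 -0.2  0.7] gap 0.42
X [-0.279  0.818 -0.504] Z [ 0.168 -0.475 -0.864]
```

View pics/side9c.png

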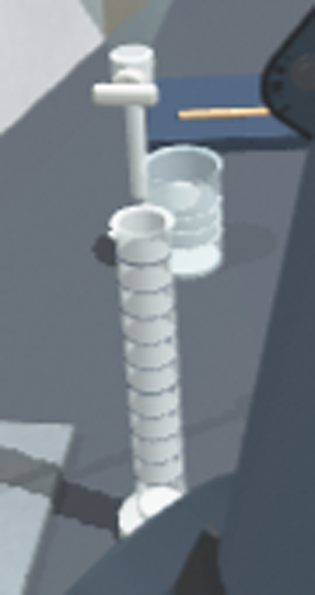

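View pics/side9d.png

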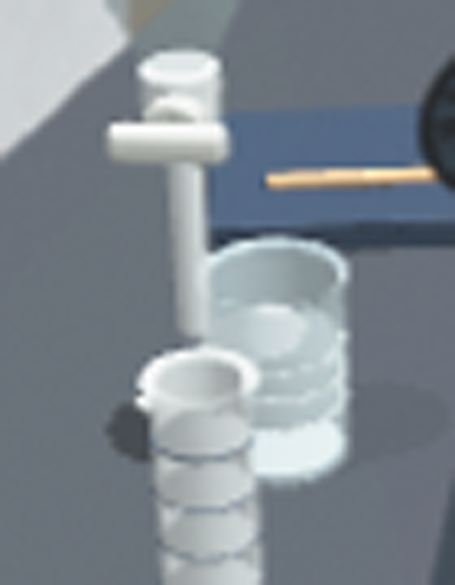

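```bash
python3 - <<'E'
from h import *
S=manip.snapshot("side");T=manip.snapshot("top")
f=lambda u,v:(260+u/6.5,125+v/6.5)
o=plane(S,*f(194,331),.258);m=plane(S,*f(203,381),.24);print(o,m,o-m)
print("sens px: outlet",[plane(S,*f(194,331+k),.258)-o for k in(6.5,)])
# predicted pixels in side crop for aligned mouth
for P in (np.array([*o[:2],.24]),):
    a=proj(S,P);print("aligned mouth at crop",(a[0]-260)*6.5,(a[1]-125)*6.5)
a=proj(S,[.5665,-.0205,.331]);print("tap axis pred",(a[0]-260)*6.5,(a[1]-125)*6.5)
g=lambda u,v:(220+u/4.5,110+v/4.5)
c=plane(T,*g(378,339),.012);print("foot top",c)
st=plane(T,*g(362,183),.533);print("stopper",st)
E
```

```text
[ 0.56705183 -0.02138956  0.258     ] [ 0.56557715 -0.02231372  0.24      ] [0.00147467 0.00092417 0.018     ]
sens px: outlet [array([-0.00158718,  0.00370316,  0.        ])]
aligned mouth at crop 197.44317637887335 381.70906237130464
tap axis pred 179.60913844142937 112.80568416542314
foot top [ 0.56467315 -0.02069749  0.012     ]
stopper [ 0.56557664 -0.01951897  0.533     ]
```

```bash
python3 - <<'E'
from h import *
T=manip.snapshot("top")["color"][:,:,::-1];a=cv2.imread("pics/top0.png")
cv2.imwrite("pics/top9.png",T)
g=lambda i:cv2.cvtColor(np.ascontiguousarray(i),cv2.COLOR_BGR2GRAY)
def cc(i,x,y,w,h,t):
    m=(g(i)[y:y+h,x:x+w]>t).astype(np.uint8);M=cv2.moments(m,True);return round(x+M["m10"]/M["m00"],2),round(y+M["m01"]/M["m00"],2)
for n,b in dict(dish=(270,225,55,50,200),dropper=(368,205,32,35,160),beaker=(398,122,45,45,170),big=(190,150,40,35,200),small=(222,232,30,25,200)).items():print(n,cc(a,*b),cc(T,*b))
E
```

```text
dish (295.75, 249.6) (295.75, 249.6)
dropper (385.18, 224.11) (385.14, 224.16)
beaker (419.71, 143.92) (419.71, 143.92)
big (211.53, 171.58) (211.5, 171.54)
small (238.84, 245.84) (238.87, 245.78)
```

View pics/top9.png

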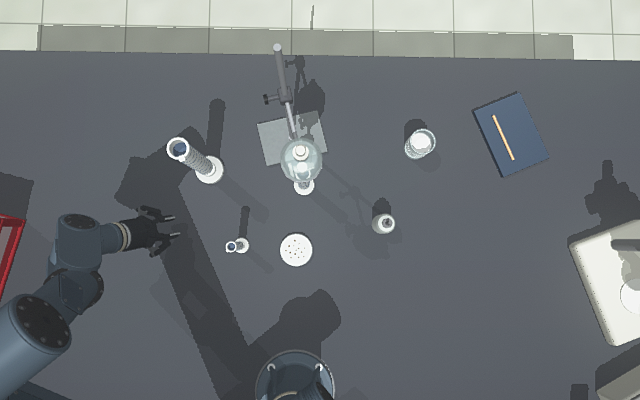

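The top view shows the foot at about (304,185), under the funnel. The hand is well clear, at about (150,230), and the other objects have not moved.

```bash
python3 -c "
from station import manip
print(manip.sign_off())"
```

```text
the job is handed in; nothing more can be done
None
```

I pushed the middle-sized cylinder about 250 mm to the funnel and handed the job in at about 11.5 s of the 61 s. The push used two parted fingertips at foot height, with the tool tilted 30° and no grip or lift. I then backed the hand off about 0.37 m.

**Centring:** In the side view the mouth came out about 1.7 mm from the outlet axis. The top view puts the foot within about 1 mm of the stopper axis once I correct a 1–2 mm bias I had seen in that foot measurement. Uncorrected, it was 1.5 mm. This is about as fine as the camera calibration allows.

**Cylinder:** It is standing upright; the side view shows it with the stem end directly above its mouth.

**Bystanders:** Before and after pictures show the dish, dropper bottle, beaker and the other two cylinders in the same place, within 0.1 px.

**Forces:** Push forces stayed at about 1 N. The largest reading was about 8 N, when I touched the fingertips to the bench on purpose to find its height. Pictures taken during the push showed the arm clear of the funnel and stand.

No check failed.

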